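# Flip the pink lunch-roster leaf over its spine

### The arm

A 6-joint arm with a two-finger parallel gripper is mounted at the origin on the work surface. World frame = base frame: x ahead of the robot, y to its left, z up, the work surface at z = 0. Lengths are in m, angles in rad, forces in N, time in s.
With the tool pointing down it reaches from about 0.3 to 0.875 m from the base axis. Payload 6.4 kg.
Tool frame: the origin (TCP) lies between the finger pads; the fingertips stand ctrl.tip_extent ahead of it and the grasp point (between the pads) is the TCP (ctrl.tip_extent is the distance from the TCP to the fingertips, in m); z points along the fingers, y is the line along which they close (so a half turn about z gives the same grasp; the last joint's range is limited). The gripper opens to 85 mm and grips with 20 to 120 N. Pads are 22 mm wide; open, the fingers measure 114 mm over their backs; the gripper's body (76 mm by 85 mm) begins 54 mm behind the grasp point. The pads swing forward as they close: fully open they stand 13 mm farther back than shut.
Start: joints at [1.078, 0.181, 1.607, -0, 1.354, -0.206], TCP at [0.163, 0.552, 0.25] pointing down, gripper open.
Joint ranges: [-2.99, 2.99], [-0.89, 2.07], [0.3, 2.58], [-1.14, 4.28], [0, 2.63], [-3.12, 3.12]. Speed limits (rad/s): [2.57, 2.57, 3.01, 3.14, 3.14, 3.14].

### API

Orientations are given as a unit quaternion [w, x, y, z].
In Python, from bench import ctrl gives the robot as it stands.
- The arm moves only by the tool send_rows, never from a script. Its arguments are lists of equal length, an entry for each row: "dr": the turn, a rotation vector about the tool's x, y, z in units of 6 degrees (1.0 is 6 degrees), a list of three; "xyz": the shift along the tool's x, y, z in cm, a list of three; "jaw": the opening in per cent of the stroke, from 0 (shut) to 100 (fully open). In form: {"dr": [[wx, wy, wz], ...], "xyz": [[dx, dy, dz], ...], "jaw": [jaw, ...]}. A call has exactly 8 rows; each row is the pose to reach, as a shift and turn from the pose commanded when the call began, along the tool's axes at that moment; what a row does not reach only later rows make up. A row lasts 1/8 s, in which the tool goes at most 62.5 mm and 10.7 degrees, less where a joint would pass 70% of its speed; a pose out of reach is approached as far as the arm can. A call with a gripper value outside its range is refused whole. The fingers move at their own pace and stop on an object; the grip force is fixed at half the most. Time passes only in rows, so rows that repeat a pose let the fingers close, or fill a call up. It gives the time, the measured TCP pose, the force, the opening and the grip force at its end, in the units of the state.
- ctrl.get_obs(): the state, without advancing time (a new reading comes with each control period).
- ctrl.camera(name): name is "side" or "top"; returns the picture (400x640x3 uint8, red, green, blue); there is no depth.
- ctrl.calibration(name): a dict with "camera_matrix" (3x3 intrinsics, pixels), "world_from_camera" (4x4, takes a point from camera to world coordinates). Camera axes: x right, y up, looking along -z (the intrinsics and any distortion apply to the point x, -y, -z); pixel columns grow to the right and rows downward; lengths in m; the calibration is good to about 2 mm. A picture is of the moment at which its call begins. calibration takes no time and is no camera call.
- ctrl.hand_in(): hands the job in; it is judged then, once.
The state is a dict: "time_s": time; "q": joint angles; "dq": joint speeds; "joint_efforts": joint torques, N m; "eef_pos": TCP position; "eef_rot": TCP orientation; "wrist_force": force on the tool from outside, world axes, zero at the start; "torque": the same for the moment, N m; "opening": opening from 0.0 (shut) to 1.0 (fully open); "grasp_force": force on a finger pad.
Only numpy, scipy, OpenCV 4.12 (cv2) and the standard library are available. Lean on these libraries where they do the work, as an engineer would, in place of code of your own. Each camera call takes 0.05 s, during which the arm holds its last target. There are 200 camera calls.

### The job

The pink lunchbox is packed, so mark it on the roster: with a fingertip, push the pink leaf up and over its ring spine without slamming it, and press it gently down until it lies flat on the far half of its board. Only push it, do not pinch or grip it; leave the green leaf at the angle it has and everything else on the counter where it stands, and finish clear of it all.

Things in the scene. Friction and masses are not known exactly. Their poses are not given: they have to be found in the camera images.
- pink_board: wooden board of the pink leaf, fixed to the counter: 210 mm (x) by 150 mm (y), 10 mm thick, a cream page pad 84 x 136 mm on each side of the spine, pad tops 18 mm above the counter. Origin: centre of its underside. x points across the spine from the near half (robot's side) to the far half, y along the spine. Pink may stand left or right of green.
- pink_spine (a point): middle of the steel-ring spine of the pink leaf, on the hinge axis: 22 mm above the board's origin; the hinge runs along the board's y axis. The rings reach 12 mm from the axis
- pink_edge (a point): middle of the free edge (end of the tab) of the pink leaf, half-way through its thickness, 90 mm from the hinge axis. Moves with the leaf: its x axis points along the leaf to the hinge, y along the spine, z out of the face that looks up while the leaf lies on the near half
- pink_leaf (a joint): hinge of the pink leaf, a stiff 4 mm plastic plate 130 mm wide, 6 to 78 mm from the axis, plus a central tab 60 mm wide out to 90 mm. 0 rad: flat on the near half; 1.57: upright; 3.14 (stop): flat on the far half. Starts raised at 0.45 to 0.8. Friction (0.05 N m, under 1 N at the edge; leaf 40 to 85 g) holds it at any angle: it never falls by itself
- green_board: wooden board of the green leaf, fixed to the counter: 210 mm (x) by 150 mm (y), 10 mm thick, a cream page pad 84 x 136 mm on each side of the spine, pad tops 18 mm above the counter. Origin: centre of its underside. x points across the spine from the near half (robot's side) to the far half, y along the spine.
- green_spine (a point): middle of the steel-ring spine of the green leaf, on the hinge axis: 22 mm above the board's origin; the hinge runs along the board's y axis. The rings reach 12 mm from the axis
- green_edge (a point): middle of the free edge (end of the tab) of the green leaf, half-way through its thickness, 90 mm from the hinge axis. Moves with the leaf: its x axis points along the leaf to the hinge, y along the spine, z out of the face that looks up while the leaf lies on the near half
- green_leaf (a joint): hinge of the green leaf, a stiff 4 mm plastic plate 130 mm wide, 6 to 78 mm from the axis, plus a central tab 60 mm wide out to 90 mm. 0 rad: flat on the near half; 1.57: upright; 3.14 (stop): flat on the far half. Starts raised at 0.45 to 0.8. Friction (0.05 N m, under 1 N at the edge; leaf 40 to 85 g) holds it at any angle: it never falls by itself
- lunchbox: closed pink plastic lunchbox, 136 x 196 x 64 mm high, loose; origin at the centre of its underside
- tumbler: clear acrylic tumbler, 72 mm across, 110 mm high, loose; origin at the centre of its underside
- saucer: blue ceramic saucer, 150 mm across, 20 mm high, loose; origin at the centre of its underside
- ladle_rest: stainless ladle rest, dish 100 mm across and 12 mm high with a flat tail reaching 135 mm along its -x, loose; origin under the centre of the dish
- mug: white mug, 84 mm across, 90 mm high, handle at its +y, loose; origin at the centre of its underside
- jar: amber glass jar with a red cap, 72 mm across, 110 mm high, loose; origin at the centre of its underside

How it is judged:
On the way, in this order (a step that is already met when the one before it is completed fails the run):
1. the pink leaf has been pushed past upright (value of joint pink_leaf above 1.65 rad), for 0.05 s.
2. the pink leaf lies flat on the far half (value of joint pink_leaf above 3.06159 rad), for 0.2 s.
At the end, for the whole second after the job is handed in: The pink leaf lies on the far half of its board within 0.08 rad (about 7 mm at its edge) of fully flat and is at rest; the green leaf's edge is within 15 mm and every loose thing within 30 mm of where it was (value of joint pink_leaf above 3.06159 rad and velocity of joint pink_leaf below 0.1 rad/s and distance of green_edge from where it was at the start of the episode below 0.015 m and distance of each of lunchbox, tumbler, saucer, ladle_rest, mug, jar from where it was at the start of the episode below 0.03 m); the robot touches nothing.
It fails at once if the pink leaf is slammed over (faster than 6 rad/s) (velocity of joint pink_leaf above 6 rad/s).
It fails at once if the pink leaf is taken between the fingers (x of the grasp point in the frame of pink_edge between -0.004 and 0.085 m and y of the grasp point in the frame of pink_edge between -0.066 and 0.066 m and z of the grasp point in the frame of pink_edge between -0.003 and 0.003 m).
It fails at once if the pink leaf is pressed or squeezed with more than 60 N (contact force between pink_leaf and the fingers above 60 N).
It fails at once if the green leaf is moved (distance of green_edge from where it was at the start of the episode above 0.015 m).
It fails at once if a bystander is pushed, lifted or carried (distance of any of lunchbox, tumbler, saucer, ladle_rest, mug, jar from where it was at the start of the episode above 0.03 m).
It also fails if it takes over 38 s, if anything falls off the work surface, if the arm or the gripper's body presses on something with over 40 N, if the wrist force passes 120 N, or if a joint passes its speed limit or range.

## Working session

There is one attempt and no reset: what is moved stays moved. The work goes in short steps, Python scripts to look and compute and a tool call to move; the robot and the scene stay as the last step left them, time stands still between calls to the robot, and variables do not carry over. Pictures are saved under pics/ and viewed, at most 10 in all, crops included, and the job is handed in when it is done.

Besides the shell and the picture viewer there is one more tool, called after "Call:" as name(argument=value, ...) on one line, values as JSON. send_rows: Moves the arm, as the interface text tells. Its arguments: {"type":"object","properties":{"dr":{"type":"array","items":{"type":"array","items":{"type":"number"}}},"xyz":{"type":"array","items":{"type":"array","items":{"type":"number"}}},"jaw":{"type":"array","items":{"type":"number"}}},"required":["dr","xyz","jaw"]}

```bash
mkdir -p pics; ls
python3 - <<'E'
from bench import ctrl
import cv2
for n in ("side","top"):
    cv2.imwrite(f"pics/{n}0.png",ctrl.camera(n)[:,:,::-1])
    c=ctrl.calibration(n);print(n,c)
o=ctrl.get_obs();print(o,ctrl.tip_extent)
E
```

```text
pics
side {'camera_matrix': array([[394.54590182,   0.        , 317.28922501],
       [  0.        , 394.54590182, 194.70311609],
       [  0.        ,   0.        ,   1.        ]]), 'world_from_camera': array([[ 0.85541709,  0.36112425, -0.37128274,  0.27484863],
       [-0.51792151,  0.5903843 , -0.61903448, -0.58040047],
       [-0.00434886,  0.721828  ,  0.69205884,  0.66714777],
       [ 0.        ,  0.        ,  0.        ,  1.        ]])}
top {'camera_matrix': array([[379.43050532,   0.        , 323.54625428],
       [  0.        , 379.43050532, 201.92647386],
       [  0.        ,   0.        ,   1.        ]]), 'world_from_camera': array([[ 0.00590456,  0.99081273, -0.13511209,  0.48731314],
       [-0.99976559,  0.00866365,  0.01984182,  0.01107576],
       [ 0.02083009,  0.13496326,  0.99063163,  1.00258996],
       [ 0.        ,  0.        ,  0.        ,  1.        ]])}
{'time_s': 0.1, 'q': array([ 1.07769190e+00,  1.81487417e-01,  1.60790841e+00,  1.13831773e-06,
        1.35376728e+00, -2.06298851e-01]), 'dq': array([ 6.52571783e-04,  3.91657381e-04,  9.37237862e-05, -1.20012792e-03,
       -6.93922776e-04,  5.12005672e-04]), 'joint_efforts': array([ 1.18243333e-04, -4.45873904e+01, -3.52239668e+01, -3.42954709e-04,
        4.00878271e-03, -2.41659620e-05]), 'eef_pos': array([0.16242204, 0.55110513, 0.24946239]), 'eef_rot': array([-2.69553533e-04,  1.42911871e-01,  9.89735106e-01, -7.37507788e-04]), 'wrist_force': array([-0.03652414,  0.57815016, -0.92795755]), 'torque': array([ 0.00500191, -0.00428375,  0.04985637]), 'grasp_force': 0.0, 'opening': 1.0005962573953897} 0.019
```

View pics/side0.png

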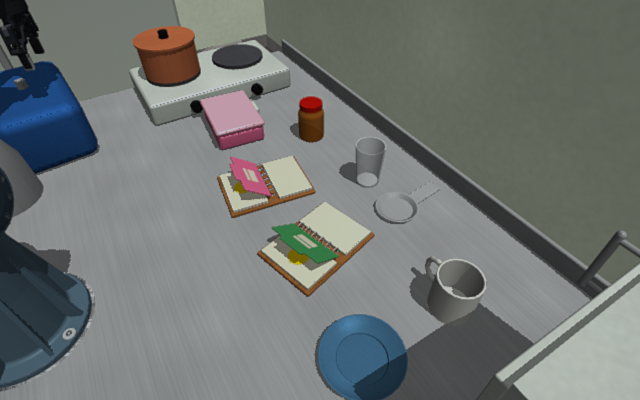

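View pics/top0.png

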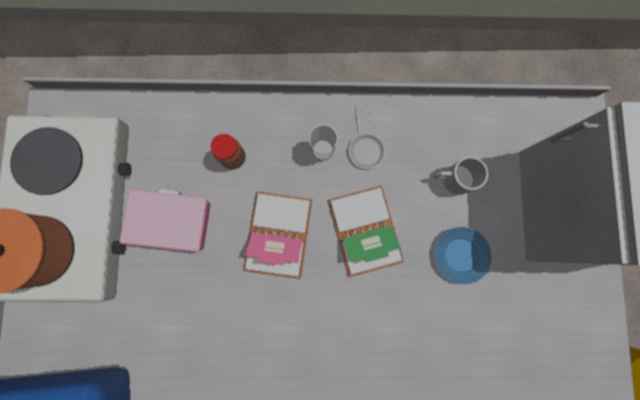

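Side view: the pink board is around (265,185) with its leaf at about (250,178), and green is around (315,245). Top view: the pink board's corners are near (257,192), (312,199), (300,278) and (244,272). I'll refine these on an enlarged crop.

```bash
python3 - <<'E'
import cv2,numpy as np
t=cv2.imread("pics/top0.png")[185:285,235:325]; s=cv2.imread("pics/side0.png")[145:225,210:325]
f=lambda a:cv2.resize(a,None,fx=5,fy=5,interpolation=cv2.INTER_CUBIC)
t=cv2.resize(f(t),(360,400));s=cv2.resize(f(s),(436,303))
# scale t 4x ; s 3.79x
o=np.zeros((400,800,3),np.uint8);o[:,:360]=t;o[:303,364:]=s
cv2.imwrite("pics/crop0.png",o)
E
cat > h.py <<'E'
import numpy as np
from bench import ctrl
def ray(n,u,v):
    c=ctrl.calibration(n);K=c["camera_matrix"];T=c["world_from_camera"]
    d=np.linalg.inv(K)@[u,v,1];return T[:3,3],T[:3,:3]@(d*[1,-1,-1])
def at(n,u,v,z):
    o,d=ray(n,u,v);return o+d*(z-o[2])/d[2]
def proj(n,p):
    c=ctrl.calibration(n);K=c["camera_matrix"];T=c["world_from_camera"]
    q=T[:3,:3].T@(np.atleast_2d(p)-T[:3,3]).T;q=K@(q*np.array([[1],[-1],[-1]]));return (q[:2]/q[2]).T
E
```

```text
(no output)
```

View pics/crop0.png

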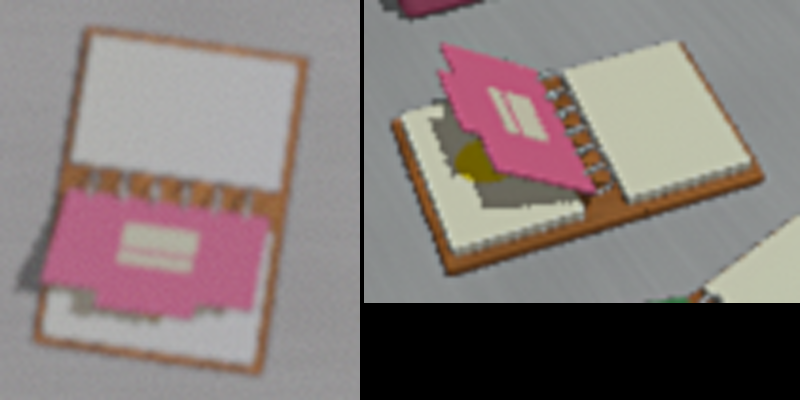

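The crop shows the pink board's outer corners at crop (84,27), (308,58), (260,374) and (34,341). The tab end runs from about (97,305) to (192,318). I'll fit the board pose and leaf angle next.

```bash
cat >> h.py <<'E'
def board():
    P=np.array([at("top",235+x/4,185+y/4,.01) for x,y in [(84,27),(308,58),(260,374),(34,341)]])
    M=np.array([(.105,.075),(.105,-.075),(-.105,-.075),(-.105,.075)])
    c=P[:,:2].mean(0);d=P[:,:2]-c
    th=np.arctan2((M[:,0]*d[:,1]-M[:,1]*d[:,0]).sum(),(M*d).sum())
    return c,th,P
def leafpt(c,th,a,r,y,h=0):
    ex=np.array([np.cos(th),np.sin(th),0]);ey=np.array([-np.sin(th),np.cos(th),0]);ez=np.array([0,0,1])
    n=np.sin(a)*ex+np.cos(a)*ez
    return np.r_[c,.022]+r*(-np.cos(a)*ex+np.sin(a)*ez)+y*ey+h*n
E
python3 - <<'E'
from h import *
import cv2
c,th,P=board();print(c,th,P.round(4))
print([np.linalg.norm(P[i]-P[i-1]).round(4) for i in range(4)])
pink={}
for n in("top","side"):
    im=cv2.imread(f"pics/{n}0.png").astype(int);b,g,r=im[...,0],im[...,1],im[...,2]
    m=((r-g>50)&(b-g>15)).astype(np.uint8)
    box=np.zeros_like(m);
    if n=="top":box[225:275,240:315]=1
    else:box[150:205,215:280]=1
    pink[n]=m*box;print(n,pink[n].sum())
out=[(6,-65),(78,-65),(78,-30),(90,-30),(90,30),(78,30),(78,65),(6,65)]
for dx in(-.003,0,.003):
  best=[]
  for a in np.arange(.35,.95,.025):
    s=[]
    for n in pink:
        q=proj(n,[leafpt(c+[dx,0],th,a,x/1e3,y/1e3,.002) for x,y in out])
        k=np.zeros_like(pink[n]);cv2.fillPoly(k,[np.round(q).astype(np.int32)],1)
        s.append((k&pink[n]).sum()/(k|pink[n]).sum())
    best.append((sum(s),a,s))
  print(dx,sorted(best)[-2:])
# side check of board corners
print(proj("side",[leafpt(c,th,0,x,y,-.012) for x,y in[(-.105,.075),(-.105,-.075),(.105,-.075),(.105,.075)]]))
E
```

```text
[0.5362201  0.10939258] -0.13304472400337897 [[0.6483 0.1697 0.01  ]
 [0.6289 0.0217 0.01  ]
 [0.4238 0.0505 0.01  ]
 [0.4439 0.1956 0.01  ]]
[np.float64(0.2059), np.float64(0.1493), np.float64(0.2071), np.float64(0.1465)]
top 1072
side 696
-0.003 [(np.float64(1.532560805852196), np.float64(0.7000000000000003), [np.float64(0.7834441980783444), np.float64(0.7491166077738516)]), (np.float64(1.5379939565031884), np.float64(0.6750000000000003), [np.float64(0.7656362329259525), np.float64(0.7723577235772358)])]
0 [(np.float64(1.543696373007493), np.float64(0.6500000000000002), [np.float64(0.7618364418938307), np.float64(0.7818599311136625)]), (np.float64(1.553064506153751), np.float64(0.6250000000000002), [np.float64(0.7624466571834992), np.float64(0.7906178489702517)])]
0.003 [(np.float64(1.4890478813712387), np.float64(0.5750000000000002), [np.float64(0.7357584076870282), np.float64(0.7532894736842105)]), (np.float64(1.4915277038885117), np.float64(0.6000000000000002), [np.float64(0.7354570637119113), np.float64(0.7560706401766004)])]
[[293.22255663 155.89453848]
 [315.40113608 190.93414377]
 [230.811736   216.44985106]
 [215.72216575 176.7629346 ]]
```

```bash
cat >> h.py <<'E'
from scipy.spatial.transform import Rotation as Ro
def Rcur():
    w,x,y,z=ctrl.get_obs()["eef_rot"];return Ro.from_quat([x,y,z,w])
def Rtgt(th,tilt):
    ex=np.array([np.cos(th),np.sin(th),0]);ey=np.array([-np.sin(th),np.cos(th),0])
    z=np.sin(tilt)*ex-np.cos(tilt)*np.array([0,0,1]);return Ro.from_matrix(np.c_[np.cross(ey,z),ey,z])
def tcp(c,th,a,r,tilt,gap=0,y=0):
    "TCP for which the shut finger's tip (22 mm wide, 19 mm ahead) is at gap from the leaf's under face, tip centre at r"
    R=Rtgt(th,tilt).as_matrix()
    n=leafpt(c,th,a,0,0,1)-leafpt(c,th,a,0,0,0)
    sup=max(n@(R@[sx*.011,0,0]) for sx in(-1,1)); sup=max(sup,sup+n@(R@[0,0,-.04]))
    return leafpt(c,th,a,r,y,-.002-sup-gap)-.019*R[:,2]
def rows(P,th,tilt):
    o=ctrl.get_obs();R=Rcur()
    rv=(R.inv()*Rtgt(th,tilt)).as_rotvec(degrees=True)/6
    print("t",o["time_s"].__round__(2),"eef",o["eef_pos"].round(4),"dr",rv.round(2))
    for p in P:print(p.round(3),(R.inv().apply(p-o["eef_pos"])*100).round(1))
E
python3 - <<'E'
from h import *
c,th,_=board();T=np.radians(40)
pre=tcp(c,th,.42,.15,T,0.004)
rows([pre+[-.02,0,.12],pre],th,T)
for a in(.45,.6,.8,1.2,1.6,2,2.4,2.8,3.14):print(a,tcp(c,th,a,.072,T).round(3))
E
```

```text
t 0.1 eef [0.1624 0.5511 0.2495] dr [-0.53 -6.66 -1.4 ]
[0.355 0.131 0.187] [-30.3 -34.8   6.3]
[0.375 0.131 0.067] [-32.3 -34.3  18.3]
0.45 [0.448 0.121 0.042]
0.6 [0.452 0.121 0.058]
0.8 [0.463 0.119 0.077]
1.2 [0.487 0.116 0.099]
1.6 [0.516 0.112 0.109]
2 [0.548 0.108 0.105]
2.4 [0.575 0.104 0.087]
2.8 [0.589 0.102 0.066]
3.14 [0.595 0.101 0.046]
```

Call:
send_rows(dr=[[0,-0.7,-0.2],[-0.1,-1.7,-0.4],[-0.2,-2.7,-0.6],[-0.3,-3.7,-0.8],[-0.4,-4.7,-1.0],[-0.45,-5.7,-1.2],[-0.5,-6.4,-1.3],[-0.53,-6.66,-1.4]], xyz=[[-3,-4,0],[-7,-8,0],[-11,-12.5,1],[-15,-17,2],[-19,-22,3],[-23,-27,4],[-27,-31,5],[-30.3,-34.8,6]], jaw=[0,0,0,0,0,0,0,0])

```text
time_s: 1.1
eef_pos: [0.3512, 0.1372, 0.1898]
eef_rot: [0.339, 0.063, 0.938, -0.022]
wrist_force: [0.0, 0.1, 0.0]
opening: 0.0
grasp_force: 0.0
```

Run:
```python
from h import *
c,th,_=board();T=np.radians(40)
rows([tcp(c,th,.42,.15,T,0.004),tcp(c,th,.42,.11,T,0.004),tcp(c,th,.45,.072,T)],th,T)
print(ctrl.get_obs()["q"].round(2),ctrl.get_obs()["opening"])
```

```text
t 1.1 eef [0.3512 0.1372 0.1898] dr [ 0.02 -0.05 -0.01]
[0.375 0.131 0.067] [ 6.  -0.3 11. ]
[0.411 0.126 0.051] [ 4.2 -0.3 14.6]
[0.448 0.121 0.042] [ 1.9 -0.3 17.6]
[ 0.25 -0.65  2.54 -0.41  0.64 -0.94] 0.00021563418175339852
```

Call:
send_rows(dr=[[0,0,0],[0,0,0],[0,0,0],[0,0,0],[0,0,0],[0,0,0],[0,0,0],[0,0,0]], xyz=[[0.7,-0.1,3],[1.4,-0.2,6],[2.1,-0.3,8.7],[3,-0.3,11],[3.8,-0.3,13],[4.2,-0.3,14.6],[4.2,-0.3,14.6],[4.2,-0.3,14.6]], jaw=[0,0,0,0,0,0,0,0])

```text
time_s: 2.1
eef_pos: [0.4111, 0.1237, 0.0726]
eef_rot: [0.328, 0.062, 0.943, -0.017]
wrist_force: [0.1, 0.7, 1.0]
opening: 0.0
grasp_force: 0.0
```

Run:
```python
from h import *
import cv2
c,th,_=board();T=np.radians(40)
rows([tcp(c,th,a,.072,T) for a in(.45,.6,.8)],th,T)
print(ctrl.get_obs()["q"].round(2))
t=ctrl.camera("top")[185:305,235:325,::-1];s=ctrl.camera("side")[135:235,190:325,::-1]
o=np.zeros((480,800,3),np.uint8);t=cv2.resize(t,None,fx=3,fy=3);s=cv2.resize(s,None,fx=3.9,fy=3.9)
o[:t.shape[0],:t.shape[1]]=t;o[:s.shape[0],272:272+s.shape[1]]=s
cv2.imwrite("pics/c1.png",o)
```

```text
t 2.1 eef [0.4111 0.1237 0.0726] dr [ 0.09 -0.28 -0.01]
[0.448 0.121 0.042] [-1.   0.2  4.6]
[0.452 0.121 0.058] [-2.3  0.2  3.7]
[0.463 0.119 0.077] [-4.4  0.2  2.9]
[ 0.12 -0.08  2.5  -1.14  0.16 -0.24]
```

View pics/c1.png

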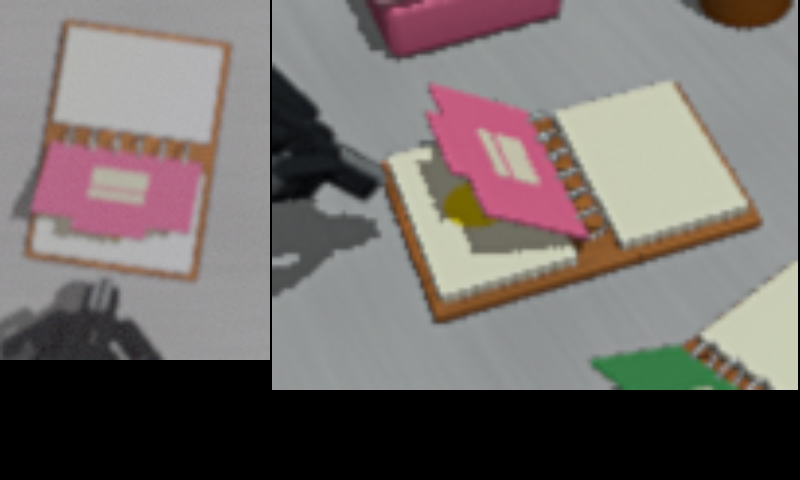

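The picture shows the finger still clear on the near side of the leaf, with its tip at about (372,185) in the side crop. Joint 4 is at its limit in this orientation. I'll switch to a radial heading with less tilt, so the wrist stays well inside its range.

Run:
```python
from h import *
rows([np.array([.40,.123,.09])],.22,np.radians(25))
```

```text
t 2.2 eef [0.4109 0.1239 0.0726] dr [-1.68  2.21 -2.88]
[0.4   0.123 0.09 ] [-0.2 -0.2 -2. ]
```

Call:
send_rows(dr=[[-0.4,0.5,-0.7],[-0.8,1.0,-1.4],[-1.2,1.6,-2.1],[-1.68,2.2,-2.9],[-1.68,2.2,-2.9],[-1.68,2.2,-2.9],[-1.68,2.2,-2.9],[-1.68,2.2,-2.9]], xyz=[[-0.1,-0.1,-1],[-0.2,-0.2,-2],[-0.2,-0.2,-2],[-0.2,-0.2,-2],[-0.2,-0.2,-2],[-0.2,-0.2,-2],[-0.2,-0.2,-2],[-0.2,-0.2,-2]], jaw=[0,0,0,0,0,0,0,0])

```text
time_s: 3.2
eef_pos: [0.4006, 0.1226, 0.0899]
eef_rot: [0.216, -0.107, 0.97, 0.023]
wrist_force: [0.0, 0.1, -0.6]
opening: -0.006
grasp_force: 0.0
```

```bash
cat >> h.py <<'E'
AZ,TL=.22,np.radians(25)
def tipc(c,th,a,r,y=0,gap=0):
    "TCP with the tip (corners +-11, +-14 mm) touching the under face plane, tip centre at r"
    R=Rtgt(AZ,TL).as_matrix();n=leafpt(c,th,a,0,0,1)-leafpt(c,th,a,0,0,0)
    sup=max(n@(R@[i*.011,j*.014,0]) for i in(-1,1) for j in(-1,1))
    return leafpt(c,th,a,r,y,-.002-sup-gap)-.019*R[:,2]
E
python3 - <<'E'
from h import *
c,th,_=board()
A=[1.1,1.4,1.7,2,2.3,2.6,2.8,3,3.14]
rows([leafpt(c,th,.63,.125,0)*[1,1,0]+[0,0,.055]]+[tipc(c,th,a,.072) for a in A],AZ,TL)
print(ctrl.get_obs()["q"].round(2),leafpt(c,th,.63,.09,0),tipc(c,th,1.1,.072,gap=.01))
E
```

```text
t 3.2 eef [0.4006 0.1226 0.0899] dr [-0.01  0.02  0.  ]
[0.436 0.123 0.055] [-1.7 -0.7  4.6]
[0.481 0.114 0.096] [-7.2 -2.6  2.7]
[0.5   0.111 0.107] [-9.3 -3.2  2.4]
[0.522 0.108 0.113] [-11.4  -4.    2.9]
[0.546 0.105 0.11 ] [-13.4  -4.9   4.1]
[0.569 0.102 0.099] [-14.9  -5.7   5.9]
[0.587 0.1   0.081] [-15.6  -6.3   8.3]
[0.594 0.099 0.068] [-15.7  -6.5   9.8]
[0.598 0.098 0.055] [-15.5  -6.7  11.1]
[0.6   0.098 0.046] [-15.2  -6.7  12. ]
[-0.08 -0.2   2.43  0.26  0.51 -2.07] [0.4641403  0.1190394  0.07502303] [0.47237612 0.11513607 0.09124879]
```

Call:
send_rows(dr=[[0,0,0],[0,0,0],[0,0,0],[0,0,0],[0,0,0],[0,0,0],[0,0,0],[0,0,0]], xyz=[[-0.8,-0.3,2.3],[-1.7,-0.7,4.6],[-3.2,-1.3,4.8],[-4.2,-1.6,4.3],[-5.2,-1.9,3.8],[-6.2,-2.2,3.2],[-7.2,-2.6,2.7],[-7.2,-2.6,2.7]], jaw=[0,0,0,0,0,0,0,0])

```text
time_s: 4.2
eef_pos: [0.4818, 0.114, 0.0965]
eef_rot: [0.217, -0.108, 0.97, 0.023]
wrist_force: [0.3, 0.2, -0.1]
opening: -0.0
grasp_force: 0.0
```

Run:
```python
from h import *
import cv2
c,th,_=board()
A=[1.1,1.4,1.7,2,2.3,2.6,2.8,3,3.14]
rows([tipc(c,th,a,.072) for a in A],AZ,TL)
print(ctrl.get_obs()["q"].round(2))
t=ctrl.camera("top")[185:305,235:325,::-1];s=ctrl.camera("side")[135:235,190:325,::-1]
o=np.zeros((400,800,3),np.uint8);t=cv2.resize(t,None,fx=3,fy=3);s=cv2.resize(s,None,fx=3.9,fy=3.9)
o[:t.shape[0],:t.shape[1]]=t;o[:s.shape[0],272:272+s.shape[1]]=s
cv2.imwrite("pics/c2.png",o)
```

```text
t 4.2 eef [0.4818 0.114  0.0965] dr [-0.01  0.03  0.01]
[0.481 0.114 0.096] [0.1 0.  0. ]
[0.5   0.111 0.107] [-2.  -0.6 -0.3]
[0.522 0.108 0.113] [-4.2 -1.4  0.2]
[0.546 0.105 0.11 ] [-6.1 -2.3  1.4]
[0.569 0.102 0.099] [-7.6 -3.1  3.3]
[0.587 0.1   0.081] [-8.3 -3.7  5.6]
[0.594 0.099 0.068] [-8.4 -3.9  7.1]
[0.598 0.098 0.055] [-8.2 -4.1  8.4]
[0.6   0.098 0.046] [-8.  -4.1  9.3]
[-0.09 -0.01  2.24  0.27  0.5  -2.09]
```

View pics/c2.png

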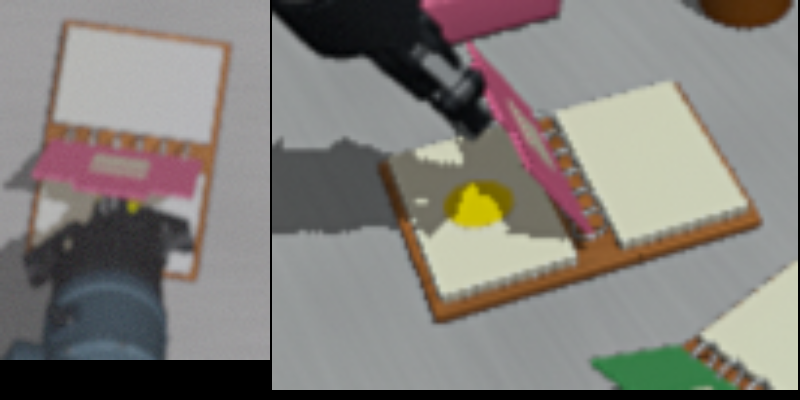

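The leaf now leans at about 1.1 rad, with the finger behind its near face at about (470,120) in the side crop. I'll keep pushing along the arc.

Call:
send_rows(dr=[[0,0,0],[0,0,0],[0,0,0],[0,0,0],[0,0,0],[0,0,0],[0,0,0],[0,0,0]], xyz=[[-1,-0.3,-0.2],[-2,-0.6,-0.3],[-3.1,-1,-0.1],[-4.2,-1.4,0.2],[-5.2,-1.9,0.8],[-6.1,-2.3,1.4],[-6.9,-2.7,2.3],[-7.6,-3.1,3.3]], jaw=[0,0,0,0,0,0,0,0])

```text
time_s: 5.3
eef_pos: [0.5687, 0.1022, 0.0966]
eef_rot: [0.215, -0.108, 0.97, 0.024]
wrist_force: [-0.6, -0.1, -0.0]
opening: -0.002
grasp_force: 0.2
```

Run:
```python
from h import *
import cv2
c,th,_=board()
A=[2.3,2.6,2.8,3,3.14]
rows([tipc(c,th,a,.072) for a in A],AZ,TL)
print(ctrl.get_obs()["q"].round(2))
t=ctrl.camera("top")[185:305,235:325,::-1];s=ctrl.camera("side")[125:225,190:325,::-1]
o=np.zeros((400,800,3),np.uint8);t=cv2.resize(t,None,fx=3,fy=3);s=cv2.resize(s,None,fx=3.9,fy=3.9)
o[:t.shape[0],:t.shape[1]]=t;o[:s.shape[0],272:272+s.shape[1]]=s
cv2.imwrite("pics/c3.png",o)
```

```text
t 5.3 eef [0.5687 0.1022 0.0966] dr [-0.   -0.    0.01]
[0.569 0.102 0.099] [-0.1 -0.  -0.2]
[0.587 0.1   0.081] [-0.9 -0.6  2.1]
[0.594 0.099 0.068] [-1.  -0.9  3.6]
[0.598 0.098 0.055] [-0.8 -1.   4.9]
[0.6   0.098 0.046] [-0.5 -1.1  5.8]
[-0.1   0.17  2.04  0.27  0.53 -2.09]
```

View pics/c3.png

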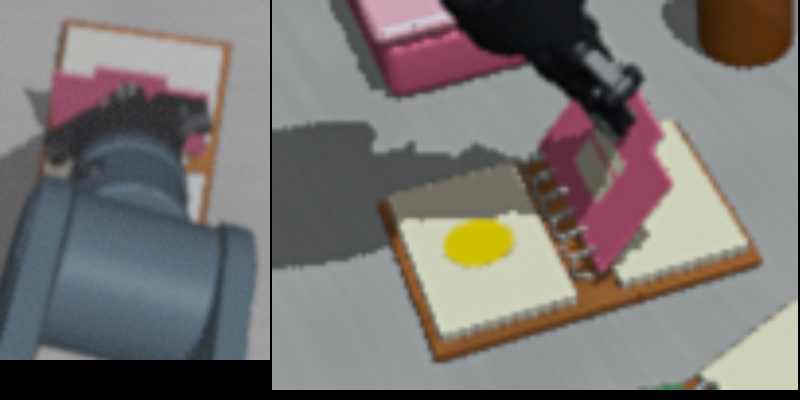

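The leaf is past upright at about 2.3 rad, with the tip on its upper face near (620,125). Next I'll press it down.

Call:
send_rows(dr=[[0,0,0],[0,0,0],[0,0,0],[0,0,0],[0,0,0],[0,0,0],[0,0,0],[0,0,0]], xyz=[[-0.5,-0.3,1.0],[-0.9,-0.6,2.1],[-1,-0.8,2.9],[-1,-0.9,3.6],[-0.9,-1,4.3],[-0.8,-1,4.9],[-0.6,-1.1,5.4],[-0.5,-1.1,5.8]], jaw=[0,0,0,0,0,0,0,0])

```text
time_s: 6.4
eef_pos: [0.5985, 0.0979, 0.0462]
eef_rot: [0.215, -0.108, 0.97, 0.024]
wrist_force: [-0.6, 0.0, 0.5]
opening: 0.004
grasp_force: 0.2
```

Run:
```python
from h import *
c,th,_=board()
rows([tipc(c,th,3.14,.072),tipc(c,th,3.14,.072)-[0,0,.004]],AZ,TL)
print(ctrl.get_obs()["wrist_force"])
```

```text
t 6.4 eef [0.5985 0.0979 0.0462] dr [-0.   -0.01  0.01]
[0.6   0.098 0.046] [-0.1 -0.   0.1]
[0.6   0.098 0.042] [ 0.1 -0.   0.4]
[-0.62785207  0.04571699  0.54958605]
```

Call:
send_rows(dr=[[0,0,0],[0,0,0],[0,0,0],[0,0,0],[0,0,0],[0,0,0],[0,0,0],[0,0,0]], xyz=[[0.02,0,0.05],[0.04,0,0.09],[0.06,0,0.14],[0.08,0,0.18],[0.08,0,0.18],[0.08,0,0.18],[0.08,0,0.18],[0.08,0,0.18]], jaw=[0,0,0,0,0,0,0,0])

```text
time_s: 7.4
eef_pos: [0.5987, 0.0979, 0.0447]
eef_rot: [0.215, -0.108, 0.97, 0.024]
wrist_force: [0.1, 0.4, 0.4]
opening: 0.007
grasp_force: 0.2
```

Call:
send_rows(dr=[[0,0,0],[0,0,0],[0,0,0],[0,0,0],[0,0,0],[0,0,0],[0,0,0],[0,0,0]], xyz=[[0.02,0,0.05],[0.04,0,0.09],[0.06,0,0.14],[0.08,0,0.18],[0.08,0,0.18],[0.08,0,0.18],[0.08,0,0.18],[0.08,0,0.18]], jaw=[0,0,0,0,0,0,0,0])

```text
time_s: 8.4
eef_pos: [0.599, 0.098, 0.0439]
eef_rot: [0.216, -0.108, 0.97, 0.024]
wrist_force: [-8.5, -1.4, 15.9]
opening: 0.0
grasp_force: 7.5
```

The press force has built up to 16 N, so the leaf is on its stop. I'll retreat straight up.

Call:
send_rows(dr=[[0,0,0],[0,0,0],[0,0,0],[0,0,0],[0,0,0],[0,0,0],[0,0,0],[0,0,0]], xyz=[[-0.2,0,-0.5],[-0.8,0,-1.8],[-1.7,0,-3.6],[-2.6,0,-5.5],[-3.8,0,-8.2],[-5.1,0,-11],[-5.1,0,-13],[-5.1,0,-15]], jaw=[0,0,0,0,0,0,0,0])

```text
time_s: 9.4
eef_pos: [0.5818, 0.0941, 0.2018]
eef_rot: [0.215, -0.108, 0.97, 0.023]
wrist_force: [0.0, -0.2, -0.5]
opening: -0.001
grasp_force: 0.0
```

Call:
send_rows(dr=[[0,0,0],[0,0,0],[0,0,0],[0,0,0],[0,0,0],[0,0,0],[0,0,0],[0,0,0]], xyz=[[1,0,-2],[2,0,-4],[3,0,-6],[4,0,-8],[4,0,-8],[4,0,-8],[4,0,-8],[4,0,-8]], jaw=[0,0,0,0,0,0,0,0])

```text
time_s: 10.4
eef_pos: [0.5136, 0.079, 0.2551]
eef_rot: [0.214, -0.108, 0.971, 0.024]
wrist_force: [0.0, 0.1, -0.2]
opening: 0.003
grasp_force: 0.0
```

Run:
```python
from h import *
import cv2
s=ctrl.camera("side")[:,:,::-1];cv2.imwrite("pics/s4f.png",s)
c,th,_=board()
for a in(3.14,3.0):print(a,[proj("side",leafpt(c,th,a,.09,y,h)).round(1).tolist() for y in(.03,-.03) for h in(.002,-.002)])
s=cv2.resize(s[125:245,190:350],None,fx=5,fy=5,interpolation=cv2.INTER_CUBIC);cv2.imwrite("pics/c4.png",s)
print(ctrl.get_obs()["wrist_force"])
```

```text
3.14 [[[293.9, 164.2]], [[293.8, 163.0]], [[302.6, 178.2]], [[302.6, 177.0]]]
3.0 [[[293.4, 160.4]], [[293.2, 159.2]], [[302.2, 174.5]], [[302.0, 173.3]]]
[-0.06999451 -0.43231522  0.30580285]
```

View pics/c4.png

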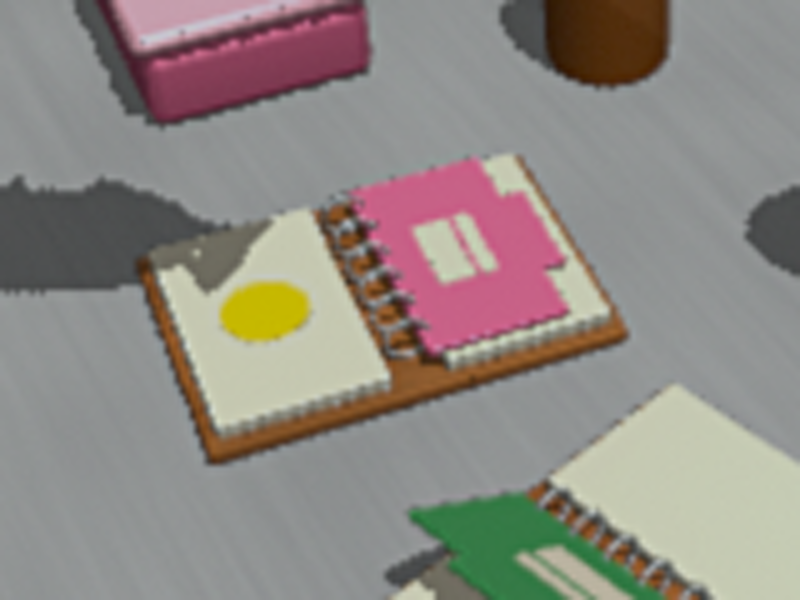

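View pics/s4f.png

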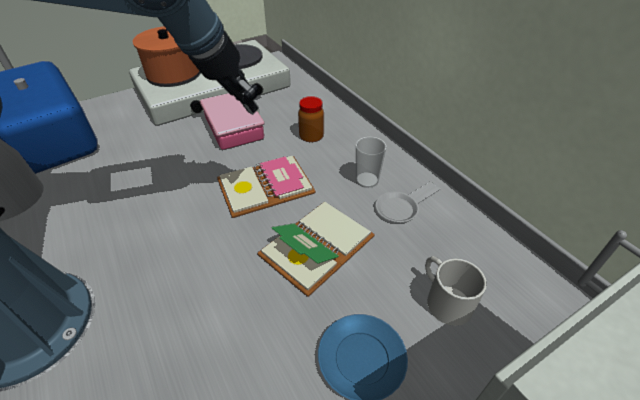

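The pink leaf lies flat on the far pad. Its tab corner is at side-view pixel (302.6,177.4), against a predicted (302.6,177.6) for 3.14 rad. Green and the loose things look unmoved, and the arm is clear.

```bash
python3 -c "
from bench import ctrl
print(ctrl.hand_in())"
```

```text
the job is handed in; nothing more can be done
None
```

The pink leaf was pushed over its spine and pressed flat on the far half; the last pictures show green and everything else where they stood and the arm clear, and the job is handed in (no verdict was returned).

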